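Refit the drip grate under the tap

ROBOT

A 6-joint arm with a two-finger parallel gripper is mounted at the origin on the work surface. World frame = base frame: x ahead of the robot, y to its left, z up, the work surface at z = 0. Lengths are in m, angles in rad, forces in N, time in s.
With the tool pointing down it reaches from about 0.3 to 0.825 m from the base axis. Payload 5.4 kg.
Tool frame: the origin (TCP) lies at the very end of the fingers, on their centre line; the grasp point (between the pads) lies 19 mm behind it; z points along the fingers, y is the direction in which the jaws open and shut (so a half turn about z gives the same grasp; the last joint's range is limited). The gripper opens to 92 mm and grips with 3 to 60 N. Pads are 20 mm wide; open, the fingers measure 128 mm over their backs; the gripper's body (75 mm by 189 mm) begins 69 mm behind the grasp point.
Start: joints at [0.945, 0.158, 1.597, -0, 1.386, -0.21], TCP at [0.232, 0.526, 0.215] pointing down, gripper open.
Joint ranges: [-2.91, 2.91], [-0.94, 2.29], [0.18, 2.7], [-1.29, 4.43], [0.17, 2.64], [-3, 3]. Speed limits (rad/s): [2.57, 2.57, 3.14, 3.14, 3.14, 3.14].

INTERFACE

Orientations are given as a unit quaternion [x, y, z, w].
In Python, from rig import r gives the robot as it stands.
- The arm moves only by the tool drive_tool, never from a script. Its argument "steps" is a list of rows, each an object with "twist": the turn, a rotation vector about the world's x, y, z in rad, a list of three; "offset": the shift along the world's x, y, z in mm, a list of three; "gripper": the finger opening in mm, from 0 to 91.9. A call has 1 to 20 rows; each row shifts and turns the commanded pose from where the row before left it; what a row does not reach is not made up. A row lasts 1/10 s, in which the tool goes at most 50 mm and 8.59 degrees, less where a joint would pass 70% of its speed; a pose out of reach is approached as far as the arm can. A call with a gripper value outside its range is refused whole. The fingers move at their own pace and stop on an object; "grip_force" is the grip in N (left out, the last holds). Time passes only in rows, so rows that do not move let the fingers close. It gives the time, the measured TCP pose, the force and the opening at its end, in the units of the state.
- r.get_obs(): the state, without advancing time (a new reading comes with each control period).
- r.grab_frame(name): name is "scene" or "top"; returns a dict with "image" (384x512x3 uint8, blue, green, red), "depth" (384x512 float32, m along the optical axis (not along the pixel's ray), 0 where there is no reading), "intrinsics" (3x3 intrinsics, pixels), "distortion" ([k1, k2, p1, p2, k3] as OpenCV has them; the pictures are not rectified), "T" (4x4, takes a point from camera to world coordinates). Camera axes: x right, y down, z forward; pixel columns grow to the right and rows downward; lengths in m; the calibration is good to about 2 mm. A picture is of the moment at which its call begins.
- r.job_done(): hands the job in, once; it reports no verdict.
The state is a dict: "time_s": time; "q": joint angles; "qvel": joint speeds; "tau": joint torques, N m; "eef_pos": TCP position; "eef_rot": TCP orientation; "contact_force": force on the tool from outside, world axes, zero at the start; "wrist_torque": the same for the moment, N m; "width": finger opening in m.
Only numpy, scipy, OpenCV 4.12 (cv2) and the standard library are available. Lean on these libraries where they do the work, as an engineer would, in place of code of your own. Each camera call takes 0.05 s, during which the arm holds its last target.

TASK

Take the steel drip grate off the wooden drying rack and lay it on the black support of the drip tray, yellow handle at the open end away from the tap tower and its hole a few centimetres short of the brass pin, and let go of it. Then take it again by the yellow handle and slide it along the support, without lifting it, towards the tower until the hole is over the pin and it drops down flat, in line with the tray; leave it so, released, and do not disturb the cups, tools and bottles around.

Things in the scene. Friction and masses are not known exactly. Their poses are not given: they have to be found in the camera images.
- grate: Loose flat steel plate 190 x 64 x 8 mm (long, wide, thick), black slots drawn on it, yellow handle, 0.25 to 0.42 kg. Origin: centre of its underside, near its balance point. x along its length, handle at the -x end; y across; z up. It starts level on the rack, underside 35 mm above the work surface. At mid-length neither rack nor tray support is in the way of fingers across its width.
- hole (a point): Centre of the grate's only real hole, a through hole 20 mm in diameter, at the underside; 5 mm from the grate's origin towards +x, on its centre line.
- handle (a point): Point in the yellow handle of the grate, 30 mm above the underside. The handle is an upright fin on the top face, centred 68 mm from the grate's origin towards -x: 44 mm long (along x), 12 mm thick (along y), 34 mm tall, so its top is 42 mm above the underside.
- font: Fixed tap tower with drip tray. Origin: tray centre on the work surface; x from the tray's open end to the tower, z up. Pan 225 x 120 x 10 mm; on it a black support 175 mm long, 48 wide, centred, top 35 mm above the work surface. Tower 56 mm in diameter (foot 90), 340 tall, at x = +158 mm; nozzle 20 mm in diameter at x = +72 hangs to 140 mm above the work surface, tap and lever above to 355.
- pin (a point): Foot of the brass pin, on the support's top face, 5 mm from the tray's centre towards the tower; axes as font. Pin 14 mm in diameter, 9 tall, its top 4 mm tapering to 6 mm. A grate laid with the hole short of it rests on the pin's tip and the support's open end, about 5 degrees nose up; with the hole over the pin and let go it drops flat.
- rack: Fixed wooden drying rack: base 160 x 100 x 8 mm with two cross bars at x = +-58 mm, each 14 mm thick, 46 mm wide, top 35 mm above the work surface. Origin: centre underside; x along the grate's length.
- mug_white: Bystander: white mug, 82 mm wide, 85 mm tall, with a handle towards its +y. Origin under its centre.
- mug_blue: Bystander: blue mug, same size. Origin under its centre.
- pitcher: Bystander: steel milk pitcher, 86 mm wide, 90 mm tall, with a handle towards its +y. Origin under its centre.
- tamper: Bystander: dark wooden tamper standing on its face, 58 mm wide, 87 mm tall. Origin under its centre.
- syrup: Bystander: amber syrup bottle, 66 mm wide, 200 mm tall. Origin under its centre.
- portafilter: Bystander: portafilter lying flat, steel basket (66 mm wide, 32 mm high, 80 mm from the origin towards +x) with a black handle to -x, 185 mm long in all.
- saucer: Bystander: white saucer, 140 mm wide, 20 mm tall. Origin under its centre.
There are look-alikes about, which are no part of the job. What is shaped like the grate but turquoise is not meant.

How it is judged:
On the way:
1. the grate lies on the tray's support, let go and at rest, handle at the open end, its hole 12 to 70 mm short of the pin (x of hole in the frame of pin between -0.07 and -0.012 m and y of hole in the frame of pin between -0.02 and 0.02 m and angle between the x axis of grate and the x axis of font, either way round below 0.35 rad and x of handle in the frame of pin below -0.05 m and angle between grate's own z axis and vertical below 0.2 rad and contact force between grate and font above 0.5 N and contact force between the fingers and grate below 0.1 N and linear speed of grate below 0.01 m/s and angular speed of grate below 0.1 rad/s), for 0.2 s.
At the end, for the whole second after the job is handed in: The grate lies flat on the tray's support with the pin in its hole (centres within 5 mm, underside within 3 mm of the support, tilt under 0.04 rad), handle at the open end, its length within 0.15 rad of the tray's, released and at rest (horizontal distance between hole and pin below 0.005 m and z of hole in the frame of pin between -0.004 and 0.003 m and angle between grate's own z axis and vertical below 0.04 rad and angle between the x axis of grate and the x axis of font, either way round below 0.15 rad and x of handle in the frame of pin below -0.05 m and linear speed of grate below 0.01 m/s and angular speed of grate below 0.1 rad/s); the robot touches nothing.
It fails at once if the grate is held above the pin and lowered onto it instead of being slid: hole within 10 mm of the pin sideways while 20 to 50 mm above its seat (horizontal distance between hole and pin below 0.01 m and z of hole in the frame of pin between 0.02 and 0.05 m).
It fails at once if a bystander is pushed more than 40 mm or knocked over (distance of any of mug_white, mug_blue, pitcher, tamper, syrup, portafilter, saucer from where it was at the start of the episode above 0.04 m or angle between any of mug_white, mug_blue, pitcher, tamper, syrup, portafilter, saucer's own z axis and vertical above 0.5 rad).
It also fails if it takes over 46 s, if anything falls off the work surface, if the arm or the gripper's body presses on something with over 40 N, if the wrist force passes 120 N, or if a joint passes its speed limit or range.

## Working session

There is one attempt and no reset: what is moved stays moved. The work goes in short steps, Python scripts to look and compute and a tool call to move; the robot and the scene stay as the last step left them, time stands still between calls to the robot, and variables do not carry over. Pictures are saved under pics/ and viewed, and the job is handed in when it is done.

Besides the shell and the picture viewer there is one more tool, called after "Emit:" as name(argument=value, ...) on one line, values as JSON. drive_tool: Moves the arm, as the interface text tells. Its arguments: {"type":"object","properties":{"steps":{"type":"array","items":{"type":"object","properties":{"twist":{"type":"array","items":{"type":"number"}},"offset":{"type":"array","items":{"type":"number"}},"gripper":{"type":"number"}}}},"grip_force":{"type":"number"}},"required":["steps"]}

```bash
ls; mkdir -p pics; cat > h.py <<'E'
import numpy as np, cv2
from rig import r
def snap(name,tag):
    f=r.grab_frame(name); cv2.imwrite(f'pics/{tag}.png',f['image']); np.savez(f'pics/{tag}.npz',**{k:np.array(v) for k,v in f.items()}); return f
def load(tag): return dict(np.load(f'pics/{tag}.npz'))
def ray(f,uv):
    uv=np.array(uv,float).reshape(-1,1,2)
    n=cv2.undistortPoints(uv,np.array(f['intrinsics'],float),np.array(f['distortion'],float))[:,0]
    d=np.c_[n,np.ones(len(n))]; T=np.array(f['T']); return T[:3,3], d@T[:3,:3].T
def onplane(f,uv,z):
    o,d=ray(f,uv); t=(z-o[2])/d[:,2]; return o+d*t[:,None]
def proj(f,P):
    T=np.linalg.inv(np.array(f['T'])); rv,_=cv2.Rodrigues(T[:3,:3])
    return cv2.projectPoints(np.array(P,float).reshape(-1,1,3),rv,T[:3,3],np.array(f['intrinsics'],float),np.array(f['distortion'],float))[0][:,0]
def bydepth(f,uv):
    o,d=ray(f,uv); uv=np.array(uv).reshape(-1,2).astype(int); return o+d*f['depth'][uv[:,1],uv[:,0]][:,None]
E
python3 - <<'E'
from h import *
for n in('scene','top'):
    f=snap(n,n+'0'); print(n,np.array(f['T']).round(3).tolist())
print(r.get_obs())
E
```

```text
pics
scene [[0.627, 0.599, -0.499, 1.221], [0.779, -0.494, 0.387, -0.675], [-0.015, -0.631, -0.776, 1.162], [0.0, 0.0, 0.0, 1.0]]
top [[0.02, -0.995, 0.095, 0.396], [-1.0, -0.019, 0.006, -0.147], [-0.004, -0.095, -0.995, 1.585], [0.0, 0.0, 0.0, 1.0]]
{'time_s': 0.1, 'q': array([ 9.44899956e-01,  1.58981336e-01,  1.59809979e+00,  1.40915706e-06,
        1.38618131e+00, -2.10077188e-01]), 'qvel': array([ 0.00157073, -0.00225995, -0.00455125, -0.00013417,  0.00061765,
        0.00112303]), 'tau': array([ 1.91159711e-05, -3.86499918e+01, -3.22962356e+01,  7.02915550e-02,
        3.38577898e-02, -7.20108824e-05]), 'eef_pos': array([0.23193777, 0.52553621, 0.21372327]), 'eef_rot': array([ 2.06415017e-01,  9.78464176e-01, -7.62727881e-04, -3.39530948e-04]), 'contact_force': array([-0.36059606,  0.04979863, -0.5129423 ]), 'wrist_torque': array([ 0.01334124, -0.03047291,  0.00686582]), 'width': 0.09214665043754451}
```

View pics/scene0.png

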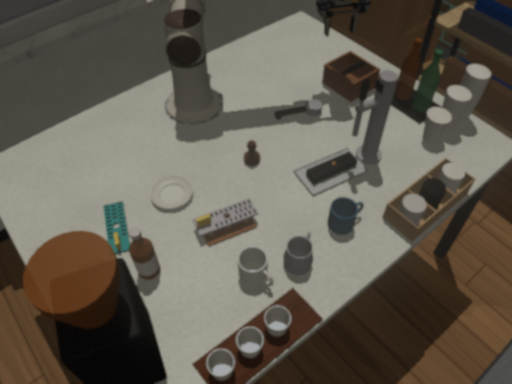

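View pics/top0.png

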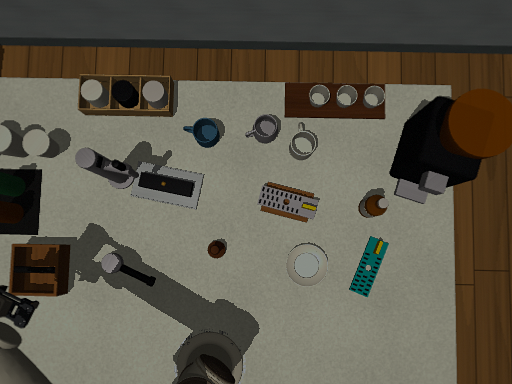

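The top view shows two grate-shaped things. One is the steel grate with a yellow handle on the rack, at about (290,201) in top and (228,218) in scene. The other is the turquoise look-alike at (368,266) in top and (116,228) in scene. I choose the steel one. The tray is at (167,186) in top, with the tower on its left. I'll check both in a close crop.

```bash
python3 - <<'E'
from h import *
a=load('top0')['image']
g=lambda im:np.clip(im.astype(float)*1.6,0,255).astype(np.uint8)
A=cv2.resize(g(a[165:235,245:335]),None,fx=6,fy=6,interpolation=cv2.INTER_CUBIC)[:,:540]
cv2.imwrite('pics/c1.png',A)
B=cv2.resize(g(a[140:220,70:215]),None,fx=5,fy=5,interpolation=cv2.INTER_CUBIC)
cv2.imwrite('pics/c2.png',B)
E
```

```text
(no output)
```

View pics/c1.png

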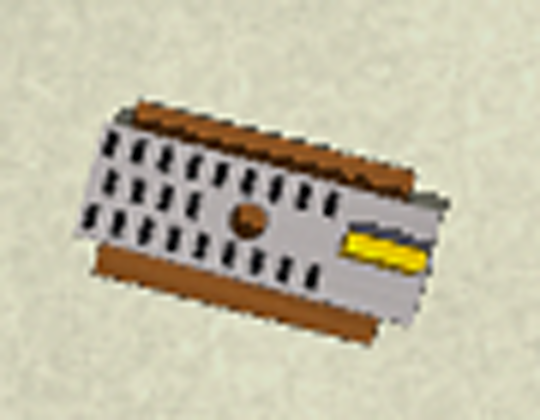

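View pics/c2.png

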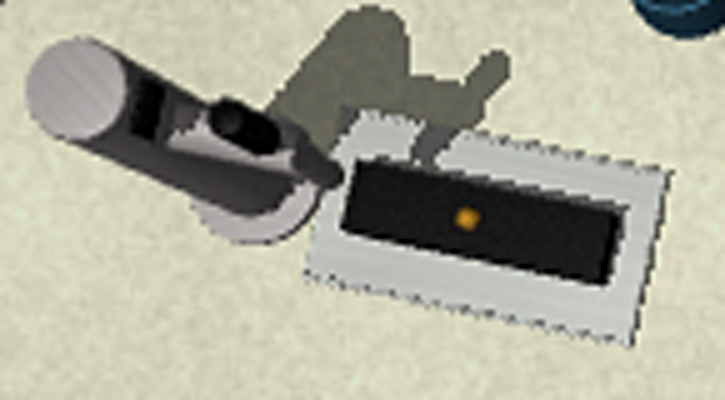

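The crop confirms it: a steel plate on wooden bars, hole at about (286,202) and yellow fin at about (309,207). The brass pin is at about (163,184) in top. Now I measure.

```bash
cat >> h.py <<'E'
def rect(P):
    (c,(w,h),a)=cv2.minAreaRect((P[:,:2]*1000).astype(np.float32)); 
    if w<h: w,h,a=h,w,a+90
    return np.round(c,1),round(w,1),round(h,1),round((a+90)%180-90,2)
def biggest(m,roi):
    z=np.zeros_like(m); x0,y0,x1,y1=roi; z[y0:y1,x0:x1]=m[y0:y1,x0:x1]
    cs,_=cv2.findContours(z,cv2.RETR_EXTERNAL,cv2.CHAIN_APPROX_NONE); return max(cs,key=cv2.contourArea)
def cent(m,roi):
    z=np.zeros_like(m); x0,y0,x1,y1=roi; z[y0:y1,x0:x1]=m[y0:y1,x0:x1]; ys,xs=np.nonzero(z); return np.array([xs.mean(),ys.mean()]),len(xs)
E
python3 - <<'E'
from h import *
f=load('top0'); im=f['image']; hsv=cv2.cvtColor(im,cv2.COLOR_BGR2HSV)
for p in [(300,215),(290,192),(275,180),(310,206),(286,202),(163,184),(185,170),(180,186),(250,170)]: print(p,hsv[p[1],p[0]])
H,S,V=[hsv[...,i].astype(int) for i in range(3)]
yel=((H>20)&(H<35)&(S>150)&(V>80)).astype(np.uint8)
c,n=cent(yel,(295,195,325,220)); print('handle px',c,n, onplane(f,c,.077))
print('handle rect',rect(onplane(f,biggest(yel,(295,195,325,220)),.077)))
br=((H>3)&(H<20)&(S>100)).astype(np.uint8)
c,n=cent(br,(280,195,293,208)); print('hole px',c,n,onplane(f,c,.043),onplane(f,c,.035))
bp=((H>10)&(H<30)&(S>120)&(V>60)).astype(np.uint8)
c,n=cent(bp,(157,178,170,190)); print('pin px',c,n,onplane(f,c,.042))
blk=(V<50).astype(np.uint8)
cc=biggest(blk,(137,165,200,205));print('support',rect(onplane(f,cc,.035)))
E
```

```text
(300, 215) [120   8  99]
(290, 192) [ 14 125  51]
(275, 180) [ 28  29 132]
(310, 206) [ 25 255 142]
(286, 202) [ 15 205  41]
(163, 184) [ 19 207 111]
(185, 170) [30 23 76]
(180, 186) [60 15 17]
(250, 170) [ 30  30 127]
handle px [308.8125     206.52083333] 48 [[ 0.51500839 -0.3102834   0.077     ]]
handle rect (array([ 515.1, -310.2]), 42.2, 11.4, 75.07)
hole px [285.96 201.4 ] 25 [[ 0.53295076 -0.23960181  0.043     ]] [[ 0.53366026 -0.24008476  0.035     ]]
pin px [163.   183.25] 12 [[0.58487527 0.16278238 0.042     ]]
support (array([584.1, 155. ]), 179.7, 50.7, 79.32)
```

```bash
python3 - <<'E'
from h import *
f=load('top0'); im=f['image']; hsv=cv2.cvtColor(im,cv2.COLOR_BGR2HSV)
H,S,V=[hsv[...,i].astype(int) for i in range(3)]
m=((H>100)&(H<150)&(S<40)&(V>60)).astype(np.uint8)
c=biggest(m,(255,175,325,225)); print('plate',rect(onplane(f,c,.043)))
d=f['depth']; 
for p in [(300,215),(163,184),(180,186),(145,195)]: print(p,bydepth(f,[p]).round(4))
for p in [(150,168),(195,180),(138,193),(245,230)]: print(p,hsv[p[1],p[0]])
# by depth: world z map
vv,uu=np.mgrid[0:384,0:512]; o,dd=ray(f,np.c_[uu.ravel(),vv.ravel()]); P=(o+dd*d.ravel()[:,None]).reshape(384,512,3)
for nm,roi,lo,hi,z in [('plate',(250,175,330,228),.034,.055,.043),('support',(130,160,215,215),.027,.05,.035),('pan',(130,160,215,215),.006,.05,.01)]:
    m=((P[...,2]>lo)&(P[...,2]<hi)).astype(np.uint8); print(nm,rect(onplane(f,biggest(m,roi),z)))
# scene
s=load('scene0'); hs=cv2.cvtColor(s['image'],cv2.COLOR_BGR2HSV); H,S,V=[hs[...,i].astype(int) for i in range(3)]
y=((H>20)&(H<35)&(S>150)&(V>80)).astype(np.uint8); c,n=cent(y,(190,208,220,230)); print(c,n,onplane(s,c,.06))
for nm,roi,lo,hi,z in [('pan',0,0,0,0)]: pass
vv,uu=np.mgrid[0:384,0:512]; o,dd=ray(s,np.c_[uu.ravel(),vv.ravel()]); Q=(o+dd*s['depth'].ravel()[:,None]).reshape(384,512,3)
np.save('pics/Q.npy',Q);np.save('pics/P.npy',P)
m=((Q[...,2]>.034)&(Q[...,2]<.05)).astype(np.uint8); print('plate scene',rect(onplane(s,biggest(m,(185,190,265,250)),.043)))
# objects heightmap merged: pixels >0.02 listed by component in top
m=((P[...,2]>.012)).astype(np.uint8); n,l,st,ce=cv2.connectedComponentsWithStats(m)
for i in range(1,n):
    if st[i,4]>60:
        q=P[l==i]; print(ce[i].round(),'n',st[i,4],q.min(0).round(3),q.max(0).round(3))
E
cat > zz.py <<'E'
from h import *
s=load('scene0')['image']
cv2.imwrite('pics/c3.png',cv2.resize(np.clip(s[60:260,180:420]*1.5,0,255).astype(np.uint8),None,fx=3,fy=3,interpolation=cv2.INTER_CUBIC))
E
python3 zz.py
```

```text
plate (array([ 486.6, -298.7]), 0.0, 0.0, 0.0)
(300, 215) [[ 0.4898 -0.2861  0.0387]]
(163, 184) [[0.5821 0.1622 0.0446]]
(180, 186) [[0.5782 0.1088 0.0304]]
(145, 195) [[0.5491 0.2297 0.0014]]
(150, 168) [ 45   9 118]
(195, 180) [ 45   8 124]
(138, 193) [ 45   9 119]
(245, 230) [ 28  30 138]
plate (array([ 531.9, -244.4]), 189.9, 64.6, 75.83)
support (array([584.1, 156.7]), 176.6, 48.6, 79.27)
pan (array([577.4, 152.7]), 228.5, 112.2, 85.84)
[nan nan] 0 [[nan nan nan]]
plate scene (array([ 530. , -241.3]), 191.7, 69.6, 75.95)
[125.  94.] n 3344 [ 0.396 -0.147  0.012] [0.942 0.45  1.585]
[346.  95.] n 340 [ 0.396 -0.48   0.012] [ 0.942 -0.147  1.585]
[319.  95.] n 318 [ 0.85  -0.393  0.012] [ 0.937 -0.309  0.074]
[374.  96.] n 347 [ 0.851 -0.568  0.012] [ 0.938 -0.488  0.078]
[450. 142.] n 9297 [ 0.396 -0.763  0.012] [ 0.818 -0.147  1.585]
[263. 129.] n 377 [ 0.396 -0.208  0.013] [ 0.813 -0.102  1.585]
[203. 131.] n 407 [ 0.396 -0.147  0.012] [0.795 0.105 1.585]
[302. 142.] n 363 [ 0.396 -0.328  0.013] [ 0.794 -0.147  1.585]
[ 27. 143.] n 1372 [ 0.396 -0.147  0.012] [0.743 0.658 1.58
[... 267 characters left out ...]
n 412 [0.447 0.633 0.012] [0.512 0.671 0.148]
[216. 249.] n 242 [ 0.348 -0.147  0.012] [0.401 0.012 1.585]
[378. 247.] n 83 [ 0.365 -0.552  0.012] [ 0.411 -0.529  0.048]
[ 30. 283.] n 2794 [ 0.167 -0.147  0.012] [0.396 0.63  1.585]
[308. 265.] n 536 [ 0.26  -0.378  0.012] [ 0.397 -0.147  1.585]
[123. 268.] n 630 [ 0.25  -0.147  0.012] [0.396 0.36  1.585]
[ 16. 360.] n 1691 [ 0.103 -0.147  0.522] [0.396 0.404 1.585]
[209. 363.] n 2169 [-0.035 -0.147  0.012] [0.396 0.097 1.585]h.py:25: RuntimeWarning: Mean of empty slice.
  z=np.zeros_like(m); x0,y0,x1,y1=roi; z[y0:y1,x0:x1]=m[y0:y1,x0:x1]; ys,xs=np.nonzero(z); return np.array([xs.mean(),ys.mean()]),len(xs)
  ret = ret.dtype.type(ret / rcount)
```

View pics/c3.png

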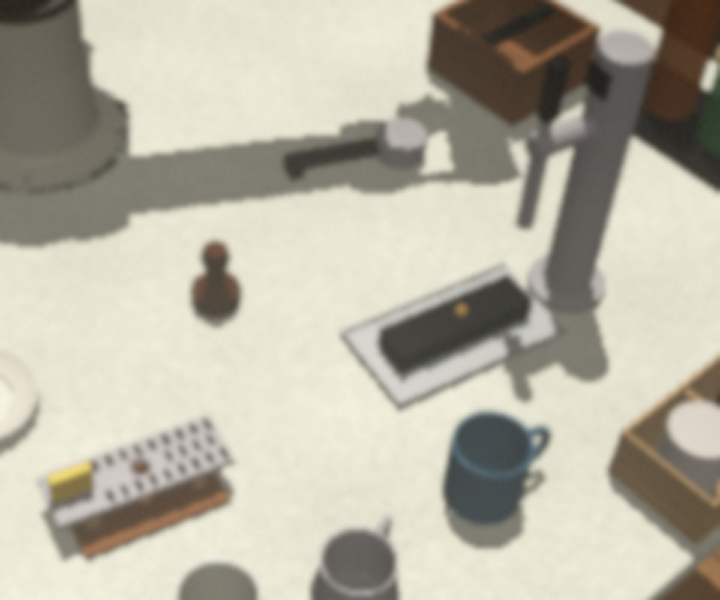

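Both views agree on the layout, and scene crop c3 shows the grate, tray, pin and tower clearly:
- **Grate:** centre about (532,-244) mm, yaw about 75.9°.
- **Tray:** yaw about 79.3°, pin about (585,162) mm.

I'll swing over at a short radius, well clear of the tower.

Emit:
drive_tool(steps=[{"offset": [-11,-42,16],"twist": [0,0,0],"gripper": 91},{"offset": [-11,-42,15],"twist": [0,0,0],"gripper": 91},{"offset": [-10,-42,15],"twist": [0,0,0],"gripper": 91},{"offset": [27,-37,0],"twist": [0,0,-0.14],"gripper": 91},{"offset": [27,-37,0],"twist": [0,0,-0.14],"gripper": 91},{"offset": [27,-37,0],"twist": [0,0,-0.14],"gripper": 91},{"offset": [28,-38,0],"twist": [0,0,-0.14],"gripper": 91},{"offset": [28,-38,0],"twist": [0,0,-0.14],"gripper": 91},{"offset": [28,-38,0],"twist": [0,0,-0.14],"gripper": 91},{"offset": [28,-38,0],"twist": [0,0,-0.14],"gripper": 91},{"offset": [27,-37,0],"twist": [0,0,-0.14],"gripper": 91},{"offset": [14,-43,-5],"twist": [0,0,-0.14],"gripper": 91},{"offset": [14,-43,-5],"twist": [0,0,-0.14],"gripper": 91},{"offset": [14,-43,-10],"twist": [0,0,0],"gripper": 91},{"offset": [14,-43,-10],"twist": [0,0,0],"gripper": 91},{"offset": [14,-43,-10],"twist": [0,0,0],"gripper": 91},{"offset": [14,-43,-10],"twist": [0,0,0],"gripper": 91},{"offset": [14,-43,-10],"twist": [0,0,0],"gripper": 91},{"offset": [14,-43,0],"twist": [0,0,0],"gripper": 91}], grip_force=30)

```text
time_s: 2.0
eef_pos: [0.5314, -0.2451, 0.1982]
eef_rot: [0.788, 0.615, -0.0, -0.002]
contact_force: [-0.3, -0.4, -0.7]
width: 0.0909
```

Emit:
drive_tool(steps=[{"offset": [0,0,-40],"gripper": 91},{"offset": [0,0,-40],"gripper": 91},{"offset": [0,0,-40],"gripper": 91},{"offset": [0,0,-35],"gripper": 91},{"offset": [0,0,-15],"gripper": 91},{"offset": [0,0,-8],"gripper": 91},{"offset": [0,0,0],"gripper": 91},{"offset": [0,0,0],"gripper": 55},{"offset": [0,0,0],"gripper": 55},{"offset": [0,0,0],"gripper": 55},{"offset": [0,0,0],"gripper": 55},{"offset": [0,0,0],"gripper": 55}], grip_force=40)

```text
invalid input at $.steps[0]: expected keys twist, offset, gripper
```

Emit:
drive_tool(steps=[{"offset": [0,0,-40],"twist": [0,0,0],"gripper": 91},{"offset": [0,0,-40],"twist": [0,0,0],"gripper": 91},{"offset": [0,0,-40],"twist": [0,0,0],"gripper": 91},{"offset": [0,0,-35],"twist": [0,0,0],"gripper": 91},{"offset": [0,0,-15],"twist": [0,0,0],"gripper": 91},{"offset": [0,0,-8],"twist": [0,0,0],"gripper": 91},{"offset": [0,0,0],"twist": [0,0,0],"gripper": 91},{"offset": [0,0,0],"twist": [0,0,0],"gripper": 55},{"offset": [0,0,0],"twist": [0,0,0],"gripper": 55},{"offset": [0,0,0],"twist": [0,0,0],"gripper": 55},{"offset": [0,0,0],"twist": [0,0,0],"gripper": 55},{"offset": [0,0,0],"twist": [0,0,0],"gripper": 55}], grip_force=40)

```text
time_s: 3.2
eef_pos: [0.5327, -0.2444, 0.0236]
eef_rot: [0.788, 0.615, 0.0, 0.001]
contact_force: [-1.3, 0.8, 6.0]
width: 0.063
```

```bash
python3 - <<'E'
from h import *
o=r.get_obs(); print(o['eef_pos'],o['contact_force'],o['width'],o['qvel'].round(4))
for n in('scene','top'): snap(n,n+'1')
o=r.get_obs(); print(o['eef_pos'],o['contact_force'],o['width'])
a=load('scene1')['image'][150:260,170:300]; b=load('top1')['image'][150:250,230:350]
g=lambda im:cv2.resize(np.clip(im*1.5,0,255).astype(np.uint8),(400,400),interpolation=cv2.INTER_CUBIC)
cv2.imwrite('pics/c4.png',np.hstack([g(a),g(b)]))
E
```

```text
[ 0.53271987 -0.2443932   0.0236266 ] [-1.33523715  0.81329133  5.9794151 ] 0.06299934891248792 [-0.0023  0.0001 -0.0022  0.0006  0.0022 -0.0008]
[ 0.53272311 -0.24438456  0.02363064] [-2.08104724  0.55742009  5.72086151] 0.0634434281742326
```

View pics/c4.png

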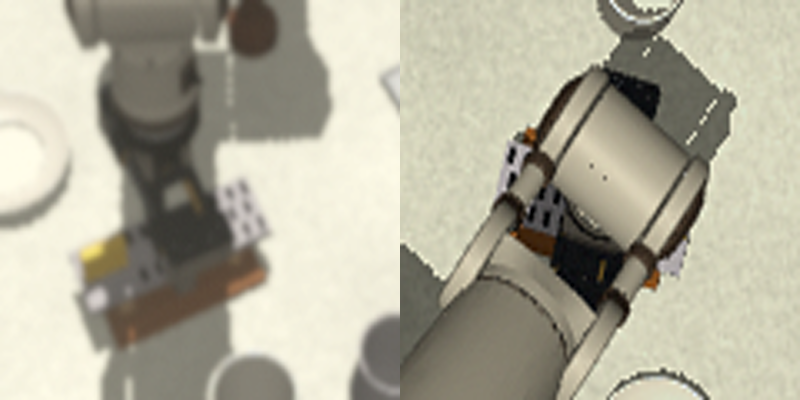

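The crop shows the fingers straddling the plate at mid-length, fin clear on the left. Lift and check.

Emit:
drive_tool(steps=[{"offset": [0,0,5],"twist": [0,0,0],"gripper": 55},{"offset": [0,0,10],"twist": [0,0,0],"gripper": 55},{"offset": [0,0,25],"twist": [0,0,0],"gripper": 55},{"offset": [0,0,30],"twist": [0,0,0],"gripper": 55},{"offset": [0,0,30],"twist": [0,0,0],"gripper": 55},{"offset": [0,0,20],"twist": [0,0,0],"gripper": 55},{"offset": [0,0,0],"twist": [0,0,0],"gripper": 55}], grip_force=40)

```text
time_s: 4.0
eef_pos: [0.5342, -0.2453, 0.1464]
eef_rot: [0.788, 0.615, 0.001, 0.003]
contact_force: [0.7, 0.0, -3.7]
width: 0.0636
```

```bash
python3 - <<'E'
from h import *
for n in('scene','top'): snap(n,n+'2')
o=r.get_obs(); print(o['eef_pos'],o['contact_force'],o['width'],o['wrist_torque'])
a=load('scene2')['image'][130:250,170:310]; b=load('top2')['image'][150:250,230:350]
g=lambda im:cv2.resize(np.clip(im*1.5,0,255).astype(np.uint8),(400,400),interpolation=cv2.INTER_CUBIC)
cv2.imwrite('pics/c5.png',np.hstack([g(a),g(b)]))
# better pin / tray estimates
f=load('top0'); s=load('scene0')
hs=cv2.cvtColor(s['image'],cv2.COLOR_BGR2HSV); H,S,V=[hs[...,i].astype(int) for i in range(3)]
m=((H>8)&(H<30)&(S>110)&(V>60)).astype(np.uint8); c,n=cent(m,(325,155,343,170)); print('pin scene',c,n,onplane(s,c,.041))
P=np.load('pics/P.npy');
f=load('top0');hs=cv2.cvtColor(f['image'],cv2.COLOR_BGR2HSV);H,S,V=[hs[...,i].astype(int) for i in range(3)]
m=((H>38)&(H<60)&(S<14)).astype(np.uint8); m|=(V<40).astype(np.uint8)
# pan long edges from corner picks
k=onplane(f,[(70+355/5,140+108/5),(70+670/5,140+172/5),(70+632/5,140+345/5),(70+305/5,140+275/5)],.01)*1000
print(k.round(1)); 
for i,j in((1,0),(2,3)): d=k[j]-k[i]; print(np.degrees(np.arctan2(d[1],d[0])),np.linalg.norm(d))
print(k.mean(0))
E
```

```text
[ 0.53196011 -0.24377971  0.14211415] [-0.24420743  0.07016134 -3.50374352] 0.06325256509926425 [-0.07080605  0.11750358 -0.00453969]
pin scene [333.5 163. ] 6 [[0.58486602 0.16670146 0.041     ]]
[[660.5 245.8  10. ]
 [621.2  33.2  10. ]
 [504.9  55.   10. ]
 [547.4 274.4  10. ]]
79.5225501543135 216.1664972928665
79.03567957251295 223.4351336231473
[583.46657654 152.11139653  10.        ]
```

View pics/c5.png

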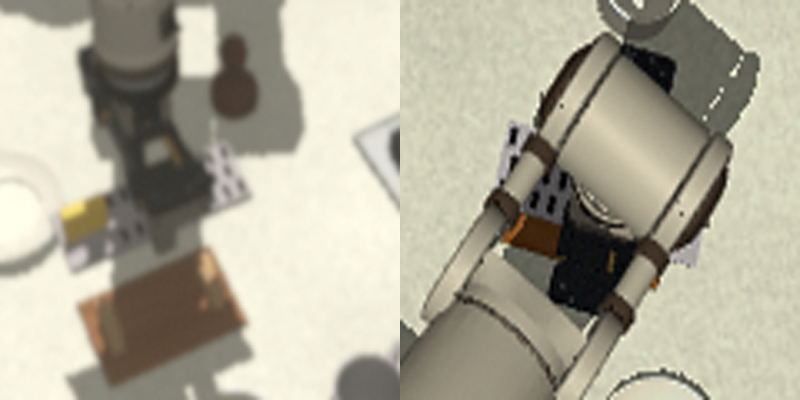

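The grate is held level and clear of the rack, reading about 3.5 N. I'll carry it to the open-end side of the tray.

Emit:
drive_tool(steps=[{"offset": [4,30,0],"twist": [0,0,0.01],"gripper": 55},{"offset": [4,40,0],"twist": [0,0,0.01],"gripper": 55},{"offset": [5,40,0],"twist": [0,0,0.01],"gripper": 55},{"offset": [5,40,0],"twist": [0,0,0.01],"gripper": 55},{"offset": [5,40,0],"twist": [0,0,0.01],"gripper": 55},{"offset": [4,40,0],"twist": [0,0,0.009],"gripper": 55},{"offset": [4,40,0],"twist": [0,0,0],"gripper": 55},{"offset": [3,29,0],"twist": [0,0,0],"gripper": 55},{"offset": [0,10,-10],"twist": [0,0,0],"gripper": 55},{"offset": [0,0,-30],"twist": [0,0,0],"gripper": 55},{"offset": [0,0,-30],"twist": [0,0,0],"gripper": 55},{"offset": [0,0,-14],"twist": [0,0,0],"gripper": 55},{"offset": [0,0,0],"twist": [0,0,0],"gripper": 55},{"offset": [0,0,0],"twist": [0,0,0],"gripper": 55}])

```text
time_s: 5.5
eef_pos: [0.5664, 0.0645, 0.0587]
eef_rot: [0.77, 0.638, -0.0, -0.0]
contact_force: [0.8, 0.1, -3.1]
width: 0.0634
```

```bash
python3 - <<'E'
from h import *
for n in('scene','top'): snap(n,n+'3')
o=r.get_obs(); print(o['eef_pos'],o['eef_rot'],o['contact_force'],o['width'],o['wrist_torque'])
a=load('scene3')['image'][100:250,260:420]; b=load('top3')['image'][130:240,120:260]
g=lambda im:cv2.resize(np.clip(im*1.5,0,255).astype(np.uint8),(400,400),interpolation=cv2.INTER_CUBIC)
cv2.imwrite('pics/c6.png',np.hstack([g(a),g(b)]))
E
```

```text
[0.56764854 0.06454636 0.0602208 ] [0.76985862 0.63821273 0.00103791 0.00106901] [ 0.25710241 -0.20578218 -3.08764897] 0.06317045686700942 [ 0.0034181   0.09011209 -0.02896057]
```

View pics/c6.png

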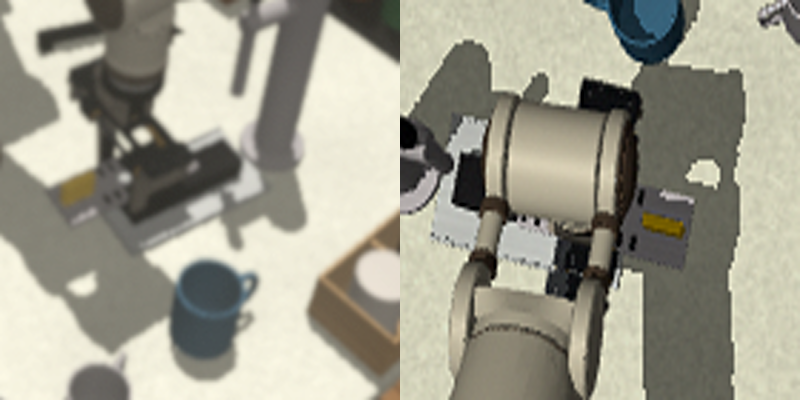

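Emit:
drive_tool(steps=[{"offset": [3,15,0],"twist": [0,0,0],"gripper": 55},{"offset": [4,20,0],"twist": [0,0,0],"gripper": 55},{"offset": [3,20,0],"twist": [0,0,0],"gripper": 55},{"offset": [0,6,0],"twist": [0.047,-0.009,0],"gripper": 55},{"offset": [0,0,-10],"twist": [0.047,-0.009,0],"gripper": 55},{"offset": [0,0,-10],"twist": [0,0,0],"gripper": 55},{"offset": [0,0,-6],"twist": [0,0,0],"gripper": 55},{"offset": [0,0,0],"twist": [0,0,0],"gripper": 55},{"offset": [0,0,0],"twist": [0,0,0],"gripper": 55}])

```text
time_s: 6.5
eef_pos: [0.5764, 0.1264, 0.0327]
eef_rot: [0.769, 0.638, 0.037, -0.03]
contact_force: [0.2, 0.6, -2.3]
width: 0.0634
```

```bash
python3 - <<'E'
from h import *
for n in('scene','top'): f=snap(n,n+'4')
o=r.get_obs(); print(o['eef_pos'],o['eef_rot'],o['contact_force'],o['width'],o['wrist_torque'])
a=load('scene4')['image'][100:220,270:400]; b=load('top4')['image'][130:240,100:240]
g=lambda im:cv2.resize(np.clip(im*1.5,0,255).astype(np.uint8),(400,400),interpolation=cv2.INTER_CUBIC)
cv2.imwrite('pics/c7.png',np.hstack([g(a),g(b)]))
hs=cv2.cvtColor(f['image'],cv2.COLOR_BGR2HSV);H,S,V=[hs[...,i].astype(int) for i in range(3)]
y=((H>20)&(H<35)&(S>150)&(V>60)).astype(np.uint8); c,n=cent(y,(170,175,230,220)); print(c,n,onplane(f,c,.076))
E
```

```text
[0.57676063 0.12620288 0.03313537] [ 0.76873874  0.63777337  0.03719816 -0.03003622] [-0.43630825 -0.40730582 -3.1849703 ] 0.06345621178073955 [-0.16475963  0.09666309  0.03951385]
[194.73333333 189.2       ] 45 [[0.56352016 0.0538745  0.076     ]]
```

View pics/c7.png

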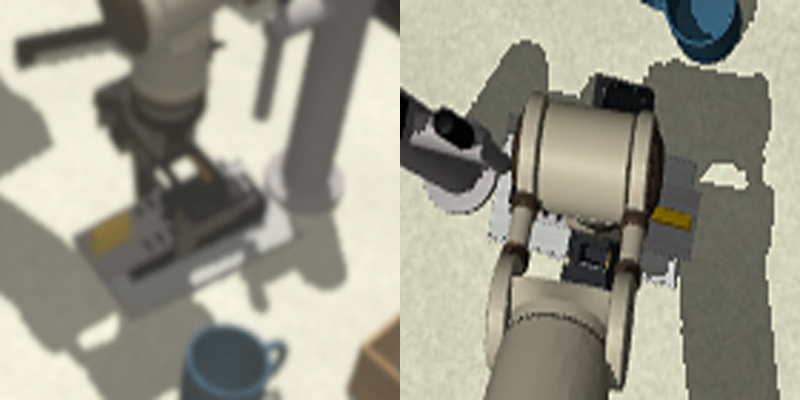

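Emit:
drive_tool(steps=[{"offset": [0,0,-2],"twist": [0,0,0],"gripper": 55},{"offset": [0,0,-1.5],"twist": [0,0,0],"gripper": 55},{"offset": [0,0,0],"twist": [0,0,0],"gripper": 55},{"offset": [0,0,0],"twist": [0,0,0],"gripper": 55}])

```text
time_s: 7.0
eef_pos: [0.5762, 0.126, 0.0291]
eef_rot: [0.769, 0.638, 0.037, -0.03]
contact_force: [0.1, -0.2, -3.9]
width: 0.0631
```

Emit:
drive_tool(steps=[{"offset": [0,0,-1.5],"twist": [0,0,0],"gripper": 55},{"offset": [0,0,-1],"twist": [0,0,0],"gripper": 55},{"offset": [0,0,0],"twist": [0,0,0],"gripper": 55},{"offset": [0,0,0],"twist": [0,0,0],"gripper": 55}])

```text
time_s: 7.4
eef_pos: [0.5765, 0.126, 0.0285]
eef_rot: [0.769, 0.638, 0.037, -0.031]
contact_force: [-6.8, -1.3, 10.6]
width: 0.0632
```

Contact is made. I release, then go straight up.

Emit:
drive_tool(steps=[{"offset": [0,0,0],"twist": [0,0,0],"gripper": 91},{"offset": [0,0,0],"twist": [0,0,0],"gripper": 91},{"offset": [0,0,0],"twist": [0,0,0],"gripper": 91},{"offset": [0,0,0],"twist": [0,0,0],"gripper": 91},{"offset": [0,0,0],"twist": [0,0,0],"gripper": 91},{"offset": [0,0,0],"twist": [0,0,0],"gripper": 91}])

```text
time_s: 8.0
eef_pos: [0.5762, 0.126, 0.0265]
eef_rot: [0.769, 0.638, 0.037, -0.03]
contact_force: [0.9, 0.4, 0.4]
width: 0.0909
```

Emit:
drive_tool(steps=[{"offset": [0,0,15],"twist": [-0.047,0.009,0],"gripper": 91},{"offset": [0,0,30],"twist": [-0.047,0.009,0],"gripper": 91},{"offset": [-6,-30,35],"twist": [0,0,0],"gripper": 91},{"offset": [-7,-40,10],"twist": [0,0,0],"gripper": 91},{"offset": [-8,-45,10],"twist": [0,0,0],"gripper": 91},{"offset": [-8,-45,0],"twist": [0,0,0],"gripper": 91},{"offset": [-8,-40,0],"twist": [0,0,0],"gripper": 91},{"offset": [0,0,0],"twist": [0,0,0],"gripper": 91},{"offset": [0,0,0],"twist": [0,0,0],"gripper": 91}])

```text
time_s: 8.9
eef_pos: [0.5392, -0.0745, 0.1266]
eef_rot: [0.77, 0.638, 0.0, -0.0]
contact_force: [-0.3, -0.5, 0.2]
width: 0.0908
```

```bash
python3 - <<'E'
from h import *
for n in('scene','top'): f=snap(n,n+'5')
o=r.get_obs(); print(o['eef_pos'],o['eef_rot'],o['contact_force'],o['width'])
a=load('scene5')['image'][110:210,270:400]; b=load('top5')['image'][130:240,90:230]
g=lambda im:cv2.resize(np.clip(im*1.5,0,255).astype(np.uint8),(400,400),interpolation=cv2.INTER_CUBIC)
cv2.imwrite('pics/c8.png',np.hstack([g(a),g(b)]))
E
```

```text
[ 0.53931752 -0.07300436  0.12644458] [ 7.69458450e-01  6.38696793e-01  9.59051385e-05 -3.02591629e-04] [-0.29983506  0.25062124 -0.43971068] 0.09112524142806668
```

View pics/c8.png

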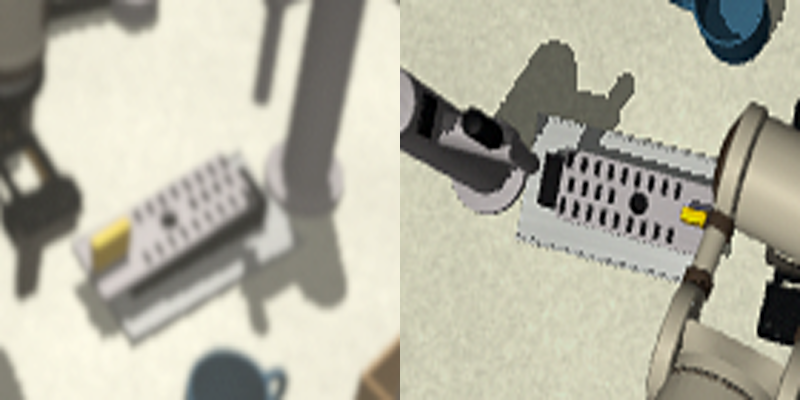

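The crop shows the grate resting nose up on the support with the fin at the open end. The hole is at about (174,186) in top. I measure it and the fin.

```bash
python3 - <<'E'
from h import *
f=load('top5'); s=load('scene5')
g=cv2.cvtColor(f['image'],cv2.COLOR_BGR2GRAY)
m=(g<50).astype(np.uint8); n,l,st,ce=cv2.connectedComponentsWithStats(m)
i=l[186,174]; print('hole',ce[i],st[i]); h=onplane(f,ce[i],.047)[0]*1000; print(h)
e=np.array([np.cos(np.radians(79.3)),np.sin(np.radians(79.3))]); t=np.array([-e[1],e[0]])
pin=np.array([585,164.]); d=h[:2]-pin; print('along',d@e,'across',d@t)
hs=cv2.cvtColor(s['image'],cv2.COLOR_BGR2HSV);H,S,V=[hs[...,i].astype(int) for i in range(3)]
y=((H>20)&(H<35)&(S>120)&(V>60)).astype(np.uint8); c=biggest(y,(290,155,325,200)); x0,y0,w,hh=cv2.boundingRect(c);print('scene handle bbox',x0,y0,w,hh, cv2.contourArea(c))
hs=cv2.cvtColor(f['image'],cv2.COLOR_BGR2HSV);H,S,V=[hs[...,i].astype(int) for i in range(3)]
y=((H>20)&(H<35)&(S>120)&(V>60)).astype(np.uint8);c=biggest(y,(180,180,215,215)); print('top handle',rect(onplane(f,c,.076)),cv2.boundingRect(c))
# plate by depth, scene and top edges
o,dd=ray(f,np.c_[[a.ravel() for a in np.mgrid[0:384,0:512][::-1]]].T); P=(o+dd*f['depth'].ravel()[:,None]).reshape(384,512,3)
roi=P[160:210,135:195].reshape(-1,3); 
k=(roi[:,2]>.038)&(roi[:,2]<.062)
Q=roi[k]*1000; A=np.c_[Q[:,:2]-h[:2],np.ones(len(Q))]; co=np.linalg.lstsq(A,Q[:,2],rcond=None)[0]; print('plane slope along',co[:2]@e,'across',co[:2]@t,'z at hole',co[2])
q=(Q[:,:2]-h[:2]); a=q@e; b=q@t
for lo in (-35,-15,5,25,45,65): 
    kk=(a>lo)&(a<lo+20); print(lo,b[kk].min().round(1),b[kk].max().round(1))
print('nose',a.max())
E
```

```text
hole [173.         185.53571429] [170 183   7   6  28]
[577.38799232 128.90331545  47.        ]
along -35.899747059962806 across 0.9633735261680191
scene handle bbox 301 166 10 9 40.5
top handle (array([563.5,  62.3]), 27.2, 13.2, 77.03) (188, 187, 9, 6)
plane slope along 0.08178219818100164 across 0.005619551104044135 z at hole 47.339077601920536
-35 -31.6 31.6
-15 -32.0 31.8
5 -32.2 31.7
25 -32.5 31.6
45 -32.2 31.7
65 -32.6 31.7
nose 112.55896399013871
```

The grate lies aligned at 79.3°, about 36 mm short and within about 1 mm across. Next I go to the fin and grip it lightly.

Emit:
drive_tool(steps=[{"offset": [5,28,0],"twist": [0,0,0],"gripper": 45},{"offset": [7,40,0],"twist": [0,0,0],"gripper": 45},{"offset": [7,40,0],"twist": [0,0,0],"gripper": 45},{"offset": [5,20,0],"twist": [0,0,0],"gripper": 45},{"offset": [0,0,0],"twist": [0,0,0],"gripper": 45},{"offset": [0,0,-30],"twist": [0,0,0],"gripper": 45},{"offset": [0,0,-30],"twist": [0,0,0],"gripper": 45},{"offset": [0,0,-15],"twist": [0,0,0],"gripper": 45},{"offset": [0,0,-4],"twist": [0,0,0],"gripper": 45},{"offset": [0,0,0],"twist": [0,0,0],"gripper": 45}])

```text
time_s: 10.0
eef_pos: [0.5633, 0.0539, 0.0476]
eef_rot: [0.77, 0.638, -0.0, -0.0]
contact_force: [-0.4, 0.7, 1.0]
width: 0.0449
```

```bash
python3 - <<'E'
from h import *
for n in('scene','top'): f=snap(n,n+'6')
o=r.get_obs(); print(o['eef_pos'],o['eef_rot'],o['contact_force'],o['width'])
a=load('scene6')['image'][110:210,270:400]; b=load('top6')['image'][130:240,90:230]
g=lambda im:cv2.resize(np.clip(im*1.5,0,255).astype(np.uint8),(400,400),interpolation=cv2.INTER_CUBIC)
cv2.imwrite('pics/c9.png',np.hstack([g(a),g(b)]))
E
```

```text
[0.56448823 0.05373533 0.04908377] [0.76973079 0.63836735 0.00086334 0.00094067] [ 0.64476667 -0.35194587  0.47258063] 0.045088991004554074
```

View pics/c9.png

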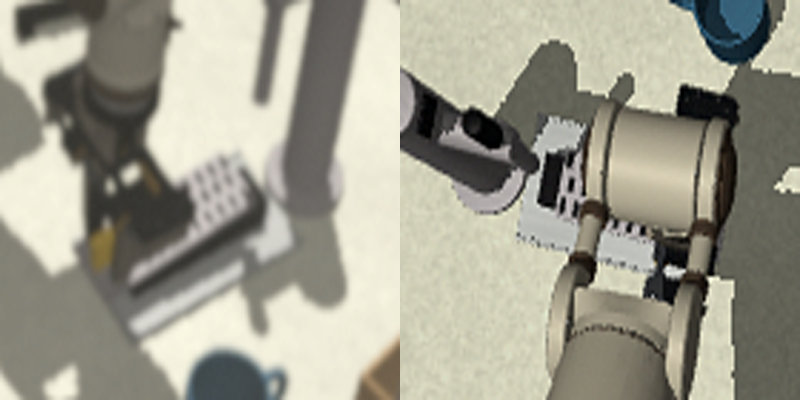

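The fingers sit either side of the fin with no contact. Close lightly.

Emit:
drive_tool(steps=[{"offset": [0,0,0],"twist": [0,0,0],"gripper": 5},{"offset": [0,0,0],"twist": [0,0,0],"gripper": 5},{"offset": [0,0,0],"twist": [0,0,0],"gripper": 5},{"offset": [0,0,0],"twist": [0,0,0],"gripper": 5},{"offset": [0,0,0],"twist": [0,0,0],"gripper": 5},{"offset": [0,0,0],"twist": [0,0,0],"gripper": 5}], grip_force=12)

```text
time_s: 10.7
eef_pos: [0.5634, 0.054, 0.0478]
eef_rot: [0.77, 0.638, 0.0, 0.0]
contact_force: [-1.0, 0.8, 2.0]
width: 0.0121
```

Emit:
drive_tool(steps=[{"offset": [0.4,2,0],"twist": [0,0,0],"gripper": 5},{"offset": [0.7,4,0],"twist": [0,0,0],"gripper": 5},{"offset": [0.8,4,0],"twist": [0,0,0],"gripper": 5},{"offset": [0.7,4,0],"twist": [0,0,0],"gripper": 5},{"offset": [0.8,4,0],"twist": [0,0,0],"gripper": 5},{"offset": [0.7,4,0],"twist": [0,0,0],"gripper": 5},{"offset": [0.4,2,0],"twist": [0,0,0],"gripper": 5},{"offset": [0,0,0],"twist": [0,0,0],"gripper": 5}])

```text
time_s: 11.5
eef_pos: [0.5699, 0.0765, 0.05]
eef_rot: [0.77, 0.639, 0.001, 0.002]
contact_force: [-1.7, -5.6, 10.0]
width: 0.012
```

```bash
python3 - <<'E'
from h import *
for n in('scene','top'): f=snap(n,n+'7')
o=r.get_obs(); print(o['eef_pos'],o['eef_rot'],o['contact_force'],o['width'])
a=load('scene7')['image'][110:210,270:400]; b=load('top7')['image'][130:240,90:230]
g=lambda im:cv2.resize(np.clip(im*1.5,0,255).astype(np.uint8),(400,400),interpolation=cv2.INTER_CUBIC)
cv2.imwrite('pics/c10.png',np.hstack([g(a),g(b)]))
E
```

```text
[0.569854   0.07656568 0.04996762] [7.69567805e-01 6.38560387e-01 5.96476004e-04 2.38110406e-03] [-1.11431791 -6.5258972  11.35563334] 0.01211898314863711
```

View pics/c10.png

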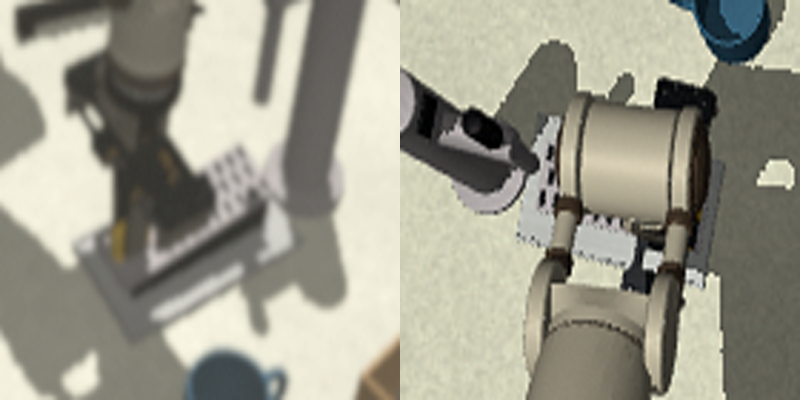

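Along the slope the grate also rises by about 2 mm, which is the upward push I see. I raise the command to follow and go on in small steps.

Emit:
drive_tool(steps=[{"offset": [0,0,1.5],"twist": [0,0,0],"gripper": 5},{"offset": [0.4,2,0.5],"twist": [0,0,0],"gripper": 5},{"offset": [0.4,2,0.2],"twist": [0,0,0],"gripper": 5},{"offset": [0.3,2,0.2],"twist": [0,0,0],"gripper": 5},{"offset": [0,0,0],"twist": [0,0,0],"gripper": 5},{"offset": [0,0,0],"twist": [0,0,0],"gripper": 5}])

```text
time_s: 12.2
eef_pos: [0.5692, 0.0846, 0.0502]
eef_rot: [0.77, 0.638, 0.001, -0.0]
contact_force: [0.9, -0.2, 4.2]
width: 0.0118
```

```bash
cat > chk.py <<'E'
import sys
from h import *
t=sys.argv[1]
for n in('scene','top'): f=snap(n,n+t)
o=r.get_obs(); print(o['time_s'],o['eef_pos'],o['contact_force'].round(1),o['width'])
f=load('top'+t); 
o_,dd=ray(f,np.c_[[a.ravel() for a in np.mgrid[0:384,0:512][::-1]]].T); P=(o_+dd*f['depth'].ravel()[:,None]).reshape(-1,3)*1000
e=np.array([.1857,.9826]); tt=np.array([-e[1],e[0]]); q=P[:,:2]-[584,158]
a=q@e;b=q@tt
for lo,hi in((70,85),(55,70),(40,55),(25,40),(10,25)):
    for bl,bh in((8,30),(-30,-8)):
        k=(a>lo)&(a<hi)&(b>bl)&(b<bh)&(P[:,2]<70)&(P[:,2]>25); print((lo,hi,bl),k.sum(),np.median(P[k,2]).round(1) if k.any() else None,end=' ')
print()
k=(P[:,2]>37)&(P[:,2]<62)&(abs(b)<25)&(a>60)&(a<115); 
h=np.histogram(a[k],bins=np.arange(60,116,4)); print(list(zip(h[1],h[0])))
A=load('scene'+t)['image'][110:210,270:400]; B=load('top'+t)['image'][130:240,90:230]
g=lambda im:cv2.resize(np.clip(im*1.5,0,255).astype(np.uint8),(400,400),interpolation=cv2.INTER_CUBIC)
cv2.imwrite(f'pics/k{t}.png',np.hstack([g(A),g(B)]))
E
python3 chk.py 8
```

```text
12.3 [0.56918773 0.08464115 0.05017485] [1.9 1.4 4.3] 0.012015266100082099
(70, 85, 8) 30 51.1 (70, 85, -30) 12 52.4 (55, 70, 8) 2 53.2 (55, 70, -30) 0 None (40, 55, 8) 0 None (40, 55, -30) 0 None (25, 40, 8) 7 49.0 (25, 40, -30) 0 None (10, 25, 8) 12 48.0 (10, 25, -30) 0 None 
[(np.int64(60), np.int64(0)), (np.int64(64), np.int64(0)), (np.int64(68), np.int64(6)), (np.int64(72), np.int64(9)), (np.int64(76), np.int64(16)), (np.int64(80), np.int64(18)), (np.int64(84), np.int64(18)), (np.int64(88), np.int64(7)), (np.int64(92), np.int64(0)), (np.int64(96), np.int64(0)), (np.int64(100), np.int64(0)), (np.int64(104), np.int64(0)), (np.int64(108), np.int64(0))]
```

View pics/k8.png

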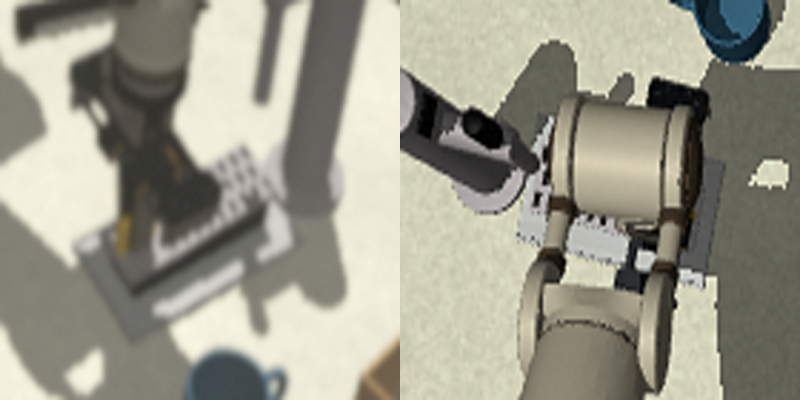

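It has moved about 31 mm and the slope has already fallen to about 0.05, so the hole is coming onto the tip. A few mm remain.

Emit:
drive_tool(steps=[{"offset": [0.4,2,0],"twist": [0,0,0],"gripper": 5},{"offset": [0.4,2,0],"twist": [0,0,0],"gripper": 5},{"offset": [0,0,0],"twist": [0,0,0],"gripper": 5},{"offset": [0,0,0],"twist": [0,0,0],"gripper": 5},{"offset": [0,0,0],"twist": [0,0,0],"gripper": 5}])

```text
time_s: 12.8
eef_pos: [0.5693, 0.0883, 0.0496]
eef_rot: [0.77, 0.638, -0.0, -0.0]
contact_force: [1.9, 1.4, -0.6]
width: 0.0119
```

```bash
python3 chk.py 9
```

```text
12.9 [0.56929757 0.08834065 0.04957432] [ 1.7  1.4 -0.3] 0.011992690393681648
(70, 85, 8) 16 42.0 (70, 85, -30) 0 None (55, 70, 8) 0 None (55, 70, -30) 0 None (40, 55, 8) 1 30.0 (40, 55, -30) 0 None (25, 40, 8) 10 39.9 (25, 40, -30) 0 None (10, 25, 8) 14 42.2 (10, 25, -30) 0 None 
[(np.int64(60), np.int64(0)), (np.int64(64), np.int64(0)), (np.int64(68), np.int64(0)), (np.int64(72), np.int64(1)), (np.int64(76), np.int64(6)), (np.int64(80), np.int64(10)), (np.int64(84), np.int64(11)), (np.int64(88), np.int64(14)), (np.int64(92), np.int64(2)), (np.int64(96), np.int64(0)), (np.int64(100), np.int64(0)), (np.int64(104), np.int64(0)), (np.int64(108), np.int64(0))]
```

View pics/k9.png

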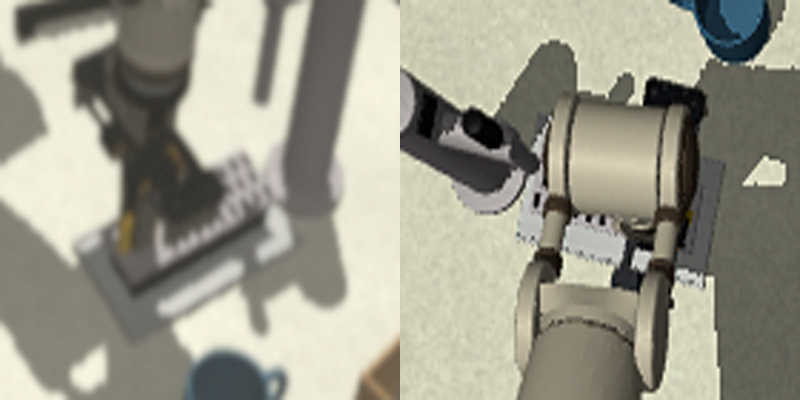

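The plate top now reads about 42 mm everywhere, so it has dropped flat. I release, rise and back off.

Emit:
drive_tool(steps=[{"offset": [0,0,0],"twist": [0,0,0],"gripper": 45},{"offset": [0,0,0],"twist": [0,0,0],"gripper": 45},{"offset": [0,0,0],"twist": [0,0,0],"gripper": 45},{"offset": [0,0,0],"twist": [0,0,0],"gripper": 45},{"offset": [0,0,15],"twist": [0,0,0],"gripper": 45},{"offset": [0,0,30],"twist": [0,0,0],"gripper": 45},{"offset": [0,0,40],"twist": [0,0,0],"gripper": 45},{"offset": [-10,-40,0],"twist": [0,0,0],"gripper": 45},{"offset": [-10,-45,0],"twist": [0,0,0],"gripper": 45},{"offset": [-10,-45,0],"twist": [0,0,0],"gripper": 45},{"offset": [-10,-45,0],"twist": [0,0,0],"gripper": 45},{"offset": [0,-30,0],"twist": [0,0,0],"gripper": 45},{"offset": [0,0,0],"twist": [0,0,0],"gripper": 45},{"offset": [0,0,0],"twist": [0,0,0],"gripper": 45}])

```text
time_s: 14.3
eef_pos: [0.5299, -0.1174, 0.136]
eef_rot: [0.77, 0.638, 0.0, 0.0]
contact_force: [0.5, 1.0, -0.3]
width: 0.0446
```

```bash
python3 chk.py 10; python3 - <<'E'
from h import *
f=load('top10'); f0=load('top0')
P=[]
for F in(f,):
    o,dd=ray(F,np.c_[[a.ravel() for a in np.mgrid[0:384,0:512][::-1]]].T); P=(o+dd*F['depth'].ravel()[:,None]).reshape(384,512,3)
m=((P[...,2]>.037)&(P[...,2]<.05)).astype(np.uint8); print('plate',rect(onplane(f,biggest(m,(130,155,215,215)),.043)))
e=np.array([.1857,.9826]);t=np.array([-e[1],e[0]])
Q=P[155:215,130:210].reshape(-1,3)*1000; Q=Q[(Q[:,2]>37)&(Q[:,2]<50)]; co=np.linalg.lstsq(np.c_[Q[:,:2]-[584,158],np.ones(len(Q))],Q[:,2],rcond=None)[0]; print('slope',co[:2]@e,co[:2]@t,co[2])
# bystander motion: image diff
hs=cv2.cvtColor(f['image'],cv2.COLOR_BGR2HSV);H,S,V=[hs[...,i].astype(int) for i in range(3)]
y=((H>10)&(H<35)&(S>120)&(V>50)).astype(np.uint8);
c,n=cent(y,(150,175,172,195)); print('pin px',c,n)
c=biggest(y,(172,175,215,215)); print('handle',rect(onplane(f,c,.077)))
z=lambda im:cv2.resize(np.clip(im*1.6,0,255).astype(np.uint8),None,fx=5,fy=5,interpolation=cv2.INTER_CUBIC)
cv2.imwrite('pics/z10.png',z(f['image'][150:220,90:230]))
E
```

```text
14.4 [ 0.52982493 -0.1160723   0.13544559] [ 0.2  0.4 -1. ] 0.04521362855556555
(70, 85, 8) 29 40.3 (70, 85, -30) 28 41.5 (55, 70, 8) 31 40.9 (55, 70, -30) 29 42.6 (40, 55, 8) 32 40.2 (40, 55, -30) 33 42.7 (25, 40, 8) 28 41.7 (25, 40, -30) 32 39.6 (10, 25, 8) 31 40.7 (10, 25, -30) 28 43.1 
[(np.int64(60), np.int64(18)), (np.int64(64), np.int64(16)), (np.int64(68), np.int64(17)), (np.int64(72), np.int64(17)), (np.int64(76), np.int64(17)), (np.int64(80), np.int64(17)), (np.int64(84), np.int64(17)), (np.int64(88), np.int64(13)), (np.int64(92), np.int64(2)), (np.int64(96), np.int64(0)), (np.int64(100), np.int64(0)), (np.int64(104), np.int64(0)), (np.int64(108), np.int64(0))]
plate (array([582.3, 155.2]), 190.5, 64.2, 79.26)
slope -0.0021386954757802406 0.0011315475030278085 42.24282507650698
pin px [163.07692308 183.30769231] 13
handle (array([568.7,  89. ]), 42.7, 13.8, 79.76)
```

View pics/z10.png

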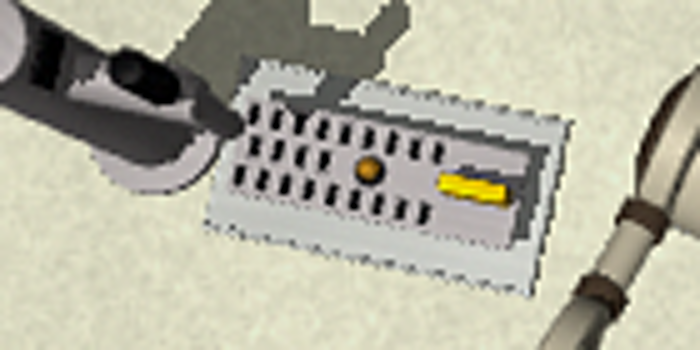

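View pics/scene10.png

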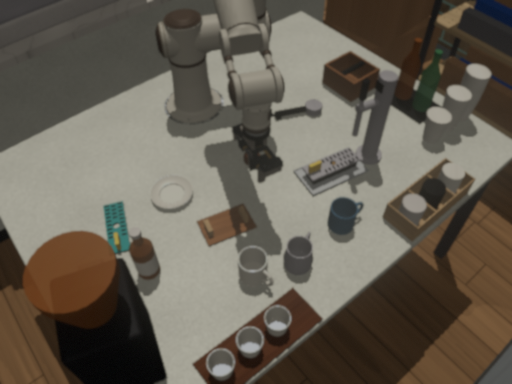

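The pin shows inside the hole at about (164,184) in top, and the plate is flat and in line. The gripper hides the tamper in the scene view, so I check it from the top view.

```bash
python3 - <<'E'
from h import *
a=load('top0')['image'];b=load('top10')['image']
for n,(x0,y0,x1,y1) in dict(tamper=(203,235,232,262),blue=(183,115,222,148),pitch=(245,113,282,143),white=(288,122,320,160),syrup=(360,190,390,218),saucer=(285,240,330,286),porta=(100,250,158,290)).items():
    print(n,np.abs(a[y0:y1,x0:x1].astype(int)-b[y0:y1,x0:x1]).mean().round(2))
cv2.imwrite('pics/t10.png',b)
E
```

```text
tamper 50.59
blue 2.41
pitch 2.66
white 3.5
syrup 2.31
saucer 3.61
porta 35.95
```

View pics/t10.png

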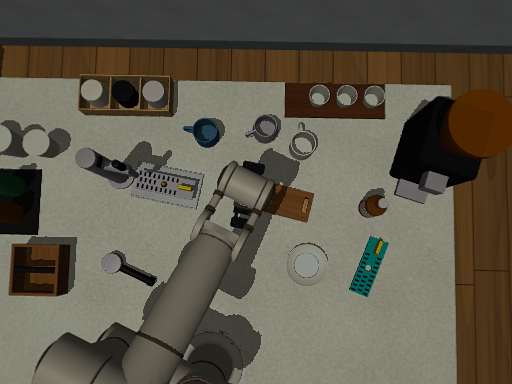

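The arm covers the tamper here, so I make one small move aside to see it.

Emit:
drive_tool(steps=[{"offset": [0,-20,20],"twist": [0,0,0],"gripper": 45},{"offset": [0,-40,20],"twist": [0,0,0],"gripper": 45},{"offset": [0,-40,10],"twist": [0,0,0],"gripper": 45},{"offset": [0,-40,0],"twist": [0,0,0],"gripper": 45},{"offset": [0,-20,0],"twist": [0,0,0],"gripper": 45},{"offset": [0,0,0],"twist": [0,0,0],"gripper": 45},{"offset": [0,0,0],"twist": [0,0,0],"gripper": 45},{"offset": [0,0,0],"twist": [0,0,0],"gripper": 45}])

```text
time_s: 15.2
eef_pos: [0.5298, -0.275, 0.1846]
eef_rot: [0.769, 0.639, 0.0, -0.001]
contact_force: [-1.1, -0.2, -0.2]
width: 0.0454
```

```bash
python3 chk.py 11 | head -1; python3 - <<'E'
from h import *
for t in('top','scene'):
    a=load(t+'0')['image'];b=load(t+'11')['image']
    x0,y0,x1,y1=(203,235,232,262) if t=='top' else (240,135,265,170)
    print(t,np.abs(a[y0:y1,x0:x1].astype(int)-b[y0:y1,x0:x1]).mean().round(2))
E
```

```text
15.3 [ 0.52988192 -0.2753494   0.18486549] [-0.1 -0.   0.7] 0.04493043368490593
top 44.26
scene 36.9
```

View pics/scene11.png

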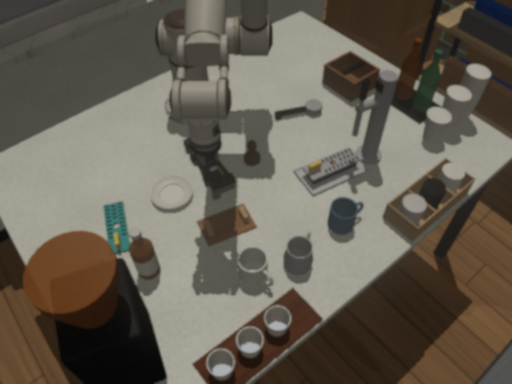

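The tamper stands where it was, at (252,153) in the scene view; the image difference there is only the arm's shadow. The grate is still seated, so I hand in.

```bash
python3 -c "
from rig import r
print(r.job_done())"
```

```text
the job is handed in; nothing more can be done
None
```

The grate is seated flat on the tray support with the brass pin in its hole, released, and the job was handed in at about 15.3 s of the 46 s. `r.job_done()` gave no verdict.

**What I did:**
- I gripped the grate across its middle and laid it nose up on the support, handle at the open end. The hole was about 36 mm short of the pin and 1 mm off to the side, and I let go of it there.
- I then took it by the yellow handle with a light grip and slid it about 35 mm towards the tower until it dropped.

**Last checks:**
- **Seating:** the pin is visible in the hole, and the plate's slope is about 0.002 rad. Its top reads about 42 mm, where 43 mm is nominal.
- **Alignment:** the plate's yaw is 79.3°, the same as the tray's.
- **Bystanders:** none looks moved in the final pictures, and the gripper was clear with about zero contact force.

**Checks that disagreed or failed:**
- **Pin position:** the two cameras differed by about 4 mm along the tray. I didn't compute the final distance between hole and pin; I relied on the 3 mm clearance of the fit.
- **Tamper and portafilter:** the automatic picture comparison flagged both. The arm or its shadow covered the tamper, and the portafilter's cause was not checked, but both stand in place by eye.

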